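Index the sound-box jig and lock it

TASK

Set up the carving jig: push on the turntable's spokes until its red spoke points straight at the brass-capped post (not the white-capped one) and let it come to rest there, and only then push the black lock lever round, clockwise seen from above, until it meets its stop, with the red spoke still on the brass-capped post. Nothing is to be picked up: do not touch the hexagonal wooden frame that rides in the turntable, leave it seated there, and leave the other things on the bench where they stand.

Things in the scene. Friction and masses are not known exactly. Their poses are not given: they have to be found in the camera images.
- hub (a point): Centre of the turntable, on its vertical axis, 36 mm above the bench, at mid-height of its spokes; x along the red spoke, z up. Aluminium drum 116 mm across, rim 42 mm above the bench, with four level round spokes 12 mm thick, 90 degrees apart (one red, three steel with black knobs), ending in 22 mm ball knobs centred 114 mm from the axis. Bare spoke lies 60 to 103 mm from the axis.
- jig: The jig's steel plate, fixed to the bench; origin on the bench under the hub. A disc 116 mm across under the turntable and a strip 50 mm wide along its y axis from the hub to the lock lever (left of the turntable), 8 mm thick, 11 mm along its middle. Elsewhere under the spokes and the handle is bare bench.
- red_knob (a point): Centre of the red ball knob at the end of the red spoke, 36 mm above the bench, 114 mm from the hub.
- turntable (a joint): Turntable angle, rad, growing anticlockwise seen from above. Turns either way up to 3 rad, with a stiff drag (0.2 N m, about 2 N at the spokes), no spring or detent; stays where it is left. Zero: red spoke along the jig's x axis, which means nothing for the job. Starts within 0.25 of zero.
- brass_post_top (a point): Centre of the top of the brass-capped post, the mark to point at: steel post 14 mm across, cap 28 mm across, 60 mm high, fixed to the bench 142 to 191 mm from the hub, beyond it, left or right of where the red spoke starts (the two posts may stand either way round). The spoke has 0.4 to 1.3 rad to go.
- white_post_top (a point): Centre of the top of a like post, 60 mm high, with a white cap: the other station, not to be used now.
- lock_pivot (a point): On the lock lever's vertical pivot, 36 mm above the bench, mid-height of its handle, 150 mm from the hub; x along the handle, z up. The handle is a level black bar 12 mm thick with a 22 mm black ball knob centred 97 mm from the pivot; bare bar 20 to 84 mm from the pivot. Grey round housing 38 mm across, steel boss on it up to 50 mm high.
- lock_knob (a point): Centre of the lock lever's ball knob, 36 mm above the bench, 97 mm from the pivot.
- lock (a joint): Angle of the lock lever, rad: 0 released, growing clockwise seen from above, hard stop at 1.2 (locked). Starts between 0 and 0.15. Drag about 0.15 N m (2 N at the handle); stays where it is left.
- frame: Hexagonal dark-wood sound-box frame with a brass-coloured fretwork top, 80 mm over its corners, 34 mm tall, loose in the turntable's cup (floor 34 mm above the bench, 3 mm of play); origin at the centre of its underside. Its top is 68 mm above the bench. Not to be touched.
- box_a: Finished hexagonal sound box, 92 mm over its corners, 120 mm tall, standing loose on the left of the bench; origin at the centre of its underside. Bystander.
- box_b: Another such sound box, on the left. Bystander.
- box_c: Another such sound box, on the right. Bystander.
- glue_jar: Closed jar with a yellow cap, 68 mm across, 75 mm tall, on the right; origin at the centre of its underside. Bystander.
- mallet: Hammer lying on the left of the bench; origin at its underside. Bystander.
- peg: Turned wooden tuning peg, 112 mm long, 32 mm thick at its head, lying on the right near the robot; origin on its underside. Bystander.

How it is judged (in metres and radians):
On the way, in this order (a step that is already met when the one before it is completed fails the run):
1. the red spoke points at the brass-capped post and the turntable is at rest, with the lock lever still released (x of brass_post_top in the frame of hub above 0.1 m and y of brass_post_top in the frame of hub between -0.014 and 0.014 m and velocity of joint turntable between -0.03 and 0.03 rad/s and value of joint lock below 0.3 rad), for 0.3 s.
2. the lock lever is at its stop with the red spoke still on the brass-capped post (x of brass_post_top in the frame of hub above 0.1 m and y of brass_post_top in the frame of hub between -0.014 and 0.014 m and value of joint lock above 1.1 rad), for 0.2 s.
At the end, for the whole second after the job is handed in: The red spoke's line passes within 14 mm of the centre of the brass-capped post (about 5 degrees), the turntable is at rest, the lock lever is within 0.1 rad of its stop, the hexagonal frame sits level in the turntable's cup, and the other things are upright within 30 mm of where they stood (all of step 2 and velocity of joint turntable between -0.03 and 0.03 rad/s and horizontal distance between frame and hub below 0.008 m and height (world z) of frame between 0.03 and 0.04 m and angle between frame's own z axis and vertical below 0.1 rad and not (distance of box_a from where it was at the start of the episode above 0.03 m) and not (distance of box_b from where it was at the start of the episode above 0.03 m) and not (distance of box_c from where it was at the start of the episode above 0.03 m) and not (distance of glue_jar from where it was at the start of the episode above 0.03 m) and not (distance of mallet from where it was at the start of the episode above 0.03 m) and not (distance of peg from where it was at the start of the episode above 0.03 m) and angle between each of box_a, box_b, box_c, glue_jar's own z axis and vertical below 0.2 rad); the robot touches nothing.
It fails at once if the hexagonal frame is touched by the robot (contact force between any of the fingers, the arm and frame above 0.5 N).
It fails at once if the hexagonal frame is lifted or tipped out of the cup (height (world z) of frame above 0.046 m or angle between frame's own z axis and vertical above 0.2 rad).
It fails at once if the lock lever is thrown while the red spoke is off the brass-capped post (value of joint lock above 0.6 rad and not (x of brass_post_top in the frame of hub above 0.1 m and y of brass_post_top in the frame of hub between -0.014 and 0.014 m)).
It fails at once if another thing on the bench is shoved or carried more than 30 mm or knocked over (distance of any of box_a, box_b, box_c, glue_jar, mallet, peg from where it was at the start of the episode above 0.03 m or not (angle between box_a's own z axis and vertical below 0.2 rad) or not (angle between box_b's own z axis and vertical below 0.2 rad) or not (angle between box_c's own z axis and vertical below 0.2 rad) or not (angle between glue_jar's own z axis and vertical below 0.2 rad)).
It also fails if it takes over 69 s, if anything falls off the work surface, if the arm or the gripper's body presses on something with over 40 N, if the wrist force passes 120 N, or if a joint passes its speed limit or range.

ROBOT

A 7-joint arm with a two-finger parallel gripper is mounted at the origin on the work surface. World frame = base frame: x ahead of the robot, y to its left, z up, the work surface at z = 0. Lengths are in m, angles in degrees, forces in N, time in s.
With the tool pointing down it reaches from about 0.425 to 0.875 m from the base axis. Payload 4.7 kg.
Tool frame: the origin (TCP) lies at the very end of the fingers, on their centre line; the grasp point (between the pads) lies 19 mm behind it; z points along the fingers, y is the line along which they close (so a half turn about z gives the same grasp; the last joint's range is limited). The gripper opens to 87 mm and grips with 3 to 60 N. Pads are 19 mm wide; open, the fingers measure 117 mm over their backs; the gripper's body (75 mm by 190 mm) begins 51 mm behind the grasp point.
Start: joints at [-75.682, 18.392, -4.016, 83.108, 1.295, 78.541, -3.26], TCP at [0.152, 0.632, 0.223] pointing down, gripper open.
Joint ranges: [-163.93, 163.93], [-17.29, 119.83], [-79.2, 71.16], [3.27, 140.29], [-89.18, 269.18], [5.43, 117.66], [-154.24, 154.24]. Speed limits (degrees/s): [147.25, 147.25, 180, 180, 180, 180, 180].

INTERFACE

Orientations are given as [roll, pitch, yaw] about the fixed x, y, z axes, in that order (R = Rz(yaw) Ry(pitch) Rx(roll)).
In Python, from cell import get_obs, cams, ticket, finder gives the robot as it stands.
- The arm moves only by the shell command python3 -m creep 'ROWS' [FORCE]. ROWS is text: rows parted by semicolons, each of 5 numbers parted by spaces: the shift along the world's x, y, z in m, then the turn about the world's z in degrees, then the finger opening in m, from 0 to 0.087. A call has 1 to 8 rows; each row shifts and turns the commanded pose from where the row before left it; what a row does not reach is not made up. A row lasts 1/8 s, in which the tool goes at most 62.5 mm and 10.7 degrees, less where a joint would pass 70% of its speed; a pose out of reach is approached as far as the arm can. A call with a gripper value outside its range is refused whole. The fingers move at their own pace and stop on an object; FORCE is the grip in N (left out, the last holds). Time passes only in rows, so rows that do not move let the fingers close. It gives the time, the measured TCP pose, the force, the opening and the grip force at its end, in the units of the state.
- get_obs(): the state, without advancing time (a new reading comes with each control period).
- cams.read_camera(name): name is "scene" or "top" or "wrist"; returns the picture (420x560x3 uint8, red, green, blue); there is no depth.
- cams.calibration(name): a dict with "fx", "fy", "cx", "cy" (pixels), "extrinsics" (4x4, takes a point from world to camera coordinates). Camera axes: x right, y down, z forward; pixel columns grow to the right and rows downward; lengths in m; the calibration is good to about 2 mm. A picture is of the moment at which its call begins: read the wrist's pose just before it. calibration takes no time and is no camera call; for the wrist camera it gives the pose at the moment of the call.
- ticket.sign_off(): hands the job in; it is judged then, once.
Trained networks look in the newest picture that a camera, given by its name, has taken for a name from the list of things; names that differ only in an ending like _2 or _b are one class to them, and where a whole thing is asked for, a point or a joint stands for the part that bears it (a point fixed in the world has none). Each returns a list of dicts, best first, with "p" (0 to 1); they miss things now and then, are a little off and sometimes report something else, mostly with a low value. They report only what shows in the picture. A call takes as long as a camera call.
- finder.masks_of(name, camera): "mask" (420x560 bool, what is visible of it) and "xy" ([column, row] in pixels, amid what is visible of it).
- finder.tip_of(name, camera): "xy" ([column, row] in pixels: a listed point, or the origin of a listed thing).
The state is a dict: "time_s": time; "qpos": joint angles; "joint_velocities": joint speeds; "effort": joint torques, N m; "tool_pos": TCP position; "tool_rot": TCP orientation; "force": force on the tool from outside, world axes, zero at the start; "wrist_torque": the same for the moment, N m; "grip_width": finger opening in m; "grasp_force": force on a finger pad.
Only numpy, scipy, OpenCV 4.12 (cv2) and the standard library are available. Lean on these libraries where they do the work, as an engineer would, in place of code of your own. Each camera call takes 0.05 s, during which the arm holds its last target. There are 200 camera calls.

## Working session

There is one attempt and no reset: what is moved stays moved. The work goes in short steps, Python scripts to look and compute and a shell command to move; the robot and the scene stay as the last step left them, time stands still between calls to the robot, and variables do not carry over. Pictures are saved under pics/ and viewed, at most 10 in all, crops included, and the job is handed in when it is done.

```bash
mkdir -p pics; ls; cat > h.py <<'E'
import numpy as np, cv2
from cell import get_obs, cams, ticket, finder
def P(cam):
    c=cams.calibration(cam); E=np.array(c["extrinsics"]); K=np.array([[c["fx"],0,c["cx"]],[0,c["fy"],c["cy"]],[0,0,1]])
    return K@E[:3]
def tri(pts):  # list of (P,xy)
    A=[];
    for p,(u,v) in pts: A+= [u*p[2]-p[0], v*p[2]-p[1]]
    X=np.linalg.svd(np.array(A))[2][-1]; return X[:3]/X[3]
def onz(p,xy,z):
    u,v=xy; A=np.array([u*p[2]-p[0], v*p[2]-p[1]])
    return np.append(np.linalg.solve(A[:,:2], -A[:,2]*z-A[:,3]),z)
def save(cam,name):
    im=cams.read_camera(cam); cv2.imwrite(f"pics/{name}.png",im[:,:,::-1]); return im
E
python3 - <<'E'
from h import *
np.set_printoptions(precision=4,suppress=True)
hs=dict(hub=.036,red_knob=.036,brass_post_top=.06,white_post_top=.06,lock_pivot=.036,lock_knob=.036,frame=.034,box_a=0,glue_jar=0,mallet=0,peg=0)
ps={}
for c in("scene","top"):
    save(c,c+"0"); ps[c]=P(c)
for n,z in hs.items():
    r={c:finder.tip_of(n,c) for c in ps}
    for c in ps:
        for d in r[c][:3]: print(n,c,round(d["p"],2),np.round(d["xy"],1),onz(ps[c],d["xy"],z))
    if r["scene"] and r["top"]: print("   tri",tri([(ps[c],r[c][0]["xy"]) for c in ps]))
print(get_obs())
E
```

```text
pics
hub scene 0.61 [262.3 253.1] [ 0.5202 -0.1102  0.036 ]
hub top 0.67 [316.4 190.6] [ 0.522  -0.1111  0.036 ]
   tri [ 0.5213 -0.1111  0.0381]
red_knob scene 0.93 [302.4 264.7] [ 0.6255 -0.0755  0.036 ]
red_knob top 0.78 [298.9 152.9] [ 0.6242 -0.0666  0.036 ]
   tri [ 0.6245 -0.0691  0.0276]
brass_post_top scene 0.63 [323.5 231. ] [0.6178 0.0337 0.06  ]
brass_post_top scene 0.46 [139.7 312.3] [ 0.4024 -0.4303  0.06  ]
brass_post_top top 0.51 [262.1 154.1] [0.6145 0.0309 0.06  ]
   tri [0.6165 0.0325 0.0596]
white_post_top scene 0.56 [280.9 298.9] [ 0.6464 -0.2005  0.06  ]
white_post_top top 0.71 [353.  140.4] [ 0.6506 -0.2071  0.06  ]
white_post_top top 0.68 [260.9 202.9] [0.4863 0.0343 0.06  ]
   tri [ 0.6485 -0.2047  0.0686]
lock_pivot scene 0.57 [282.9 211.6] [0.4804 0.038  0.036 ]
lock_pivot scene 0.39 [324.  228.9] [0.6072 0.0572 0.036 ]
lock_pivot top 0.61 [258.2 204.3] [0.4863 0.042  0.036 ]
   tri [0.4832 0.0392 0.0376]
lock_knob scene 0.72 [271.2 187.3] [0.3977 0.0924 0.036 ]
lock_knob top 0.83 [238.2 234.2] [0.4085 0.0937 0.036 ]
lock_knob top 0.74 [260.9 205.6] [0.4829
[... 823 characters left out ...]
3993 -0.0147]
peg scene 0.49 [140.7 264. ] [ 0.266  -0.3181  0.    ]
peg top 0.57 [393.5 294. ] [ 0.2506 -0.3133  0.    ]
   tri [ 0.2526 -0.3151 -0.016 ]
{'time_s': 1.2, 'qpos': array([-75.6829,  18.3905,  -4.0154,  83.1087,   1.296 ,  78.54  ,
        -3.2596]), 'joint_velocities': array([-0.0495,  0.0157, -0.0464, -0.0105, -0.0148,  0.0471, -0.0121]), 'effort': array([  0.0005, -49.1125,  -0.4026, -31.2764,  -0.0635,   0.0341,
         0.    ]), 'tool_pos': array([0.1519, 0.632 , 0.2226]), 'tool_rot': array([179.994 ,   0.004 , 166.4917]), 'force': array([ 0.1638,  0.048 , -0.1465]), 'wrist_torque': array([-0.0192, -0.0002, -0.0767]), 'grasp_force': 0.0, 'grip_width': 0.08696108024046124}
```

View pics/top0.png

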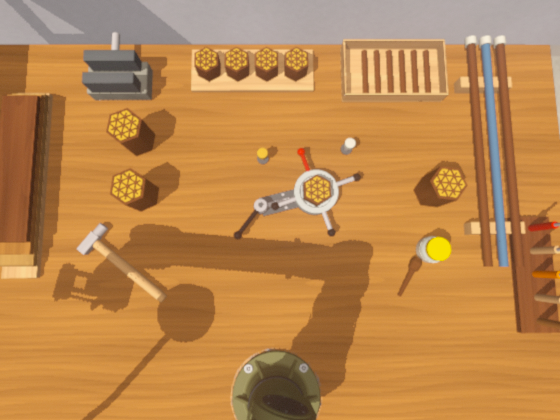

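View pics/scene0.png

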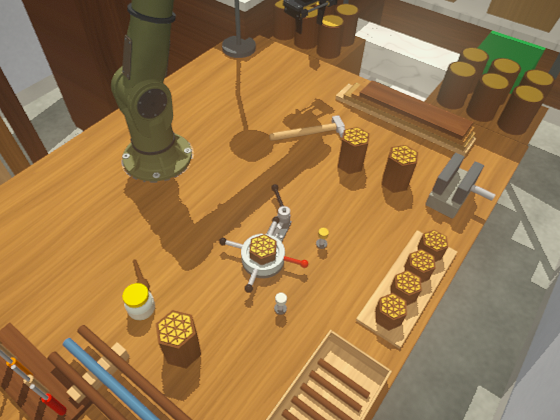

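The top view shows the red knob at (300,152), hub (317,190), brass cap (262,154), white cap (350,144), lock pivot (261,205) and lock knob (238,235). The scene view agrees: the red spoke needs about 34° anticlockwise. I'll move over at height with the fingers closed.

```bash
python3 -m creep '0.037 -0.0415 0 -9 0;0.037 -0.0415 0 -9 0;0.037 -0.0415 0 -9 0;0.037 -0.0415 0 -9 0;0.037 -0.0415 0 -9 0;0.037 -0.0415 0 -9 0;0.037 -0.0415 0 -9 0;0.037 -0.0415 0 -9 0' 20
python3 -m creep '0.02 -0.05 0 -9 0;0.02 -0.05 0 -9 0;0.02 -0.05 0 -9 0;0.02 -0.05 0 -9 0;0.02 -0.05 0 -9 0;0.02 -0.05 0 -9 0;0 0 0 0 0;0 0 0 0 0'
cat > m.py <<'E'
from h import *
import sys
np.set_printoptions(precision=4,suppress=True)
hs=dict(hub=.036,red_knob=.036,brass_post_top=.06,white_post_top=.06,lock_pivot=.036,lock_knob=.036)
ps={}
for c in ("wrist","top","scene"):
    p=P(c); save(c,c+sys.argv[1]); ps[c]=p
for n,z in hs.items():
    for c in ps:
        for d in finder.tip_of(n,c)[:1]: print(n,c,round(d["p"],2),np.round(d["xy"]),onz(ps[c],d["xy"],z)[:2])
o=get_obs(); print(o["time_s"],o["tool_pos"],o["tool_rot"],o["force"],o["qpos"])
E
python3 m.py 1
```

```text
time_s: 2.2
tool_pos: [0.4489, 0.2987, 0.223]
tool_rot: [180.0, -0.0, 94.2]
force: [0.0, 0.6, 0.5]
grip_width: 0.0149
grasp_force: 0.0
time_s: 3.2
tool_pos: [0.5678, 0.0006, 0.2225]
tool_rot: [-180.0, -0.0, 40.5]
force: [-0.2, 0.7, -0.7]
grip_width: 0.0008
grasp_force: 0.0
hub top 0.85 [314. 190.] [ 0.5223 -0.1051]
hub scene 0.97 [262. 251.] [ 0.5152 -0.1041]
red_knob wrist 0.81 [356. 186.] [ 0.6276 -0.0691]
red_knob top 0.36 [394. 292.] [ 0.2576 -0.3041]
red_knob scene 0.71 [302. 264.] [ 0.6249 -0.0741]
brass_post_top wrist 0.68 [289. 137.] [0.6199 0.028 ]
brass_post_top scene 0.71 [322. 228.] [0.6093 0.0404]
white_post_top wrist 0.63 [455. 254.] [ 0.6452 -0.2032]
white_post_top top 0.75 [352. 141.] [ 0.6495 -0.2049]
white_post_top scene 0.56 [282. 300.] [ 0.6506 -0.2009]
lock_pivot scene 0.56 [283. 213.] [0.4843 0.035 ]
lock_knob wrist 0.69 [130. 236.] [0.4052 0.0966]
lock_knob scene 0.69 [273. 186.] [0.3989 0.0979]
4.25 [0.5679 0.     0.2226] [179.9949   0.0017  40.4898] [-0.4793 -0.4861 -0.5113] [-35.0035   9.1383  36.211   96.3146  -5.5355  76.3498 -47.3409]
```

View pics/wrist1.png

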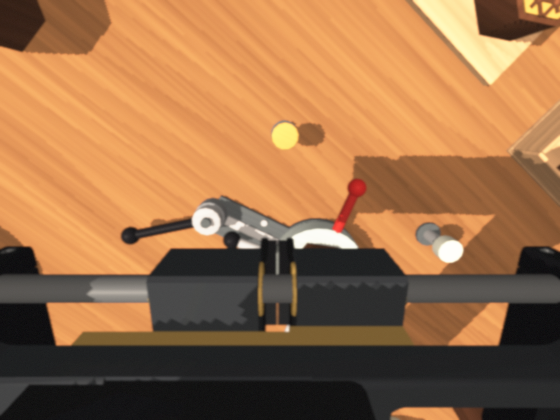

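The wrist picture shows the brass cap (286,135), red knob (357,188), white cap (450,250), lock boss (207,217) and lock knob (130,235), which agree with the positions above. Next I go down on the clockwise side of the red spoke.

```bash
python3 -m creep '0.015 -0.04 0 -6.5 0;0.015 -0.04 0 -6 0;0.014 -0.03 0 -6 0;0 0 -0.05 0 0;0 0 -0.05 0 0;0 0 -0.05 0 0;0 0 0 0 0'; python3 m.py 2
```

```text
time_s: 5.12
tool_pos: [0.6085, -0.1092, 0.0687]
tool_rot: [-179.8, 0.5, 22.0]
force: [0.2, -0.4, 0.7]
grip_width: 0.0007
grasp_force: 0.0
hub scene 0.64 [264. 255.] [ 0.5278 -0.1105]
red_knob wrist 0.76 [235. 189.] [ 0.6277 -0.0721]
brass_post_top wrist 0.96 [ 43. 148.] [0.6165 0.0322]
brass_post_top top 0.46 [264. 152.] [0.6214 0.0252]
brass_post_top scene 0.51 [321. 230.] [0.6105 0.0341]
white_post_top wrist 0.97 [435. 253.] [ 0.6427 -0.1984]
white_post_top scene 0.55 [263. 252.] [ 0.5304 -0.1199]
lock_pivot wrist 0.71 [234. 189.] [ 0.6276 -0.0715]
lock_pivot top 0.41 [143. 191.] [0.522  0.3434]
lock_pivot scene 0.62 [285. 214.] [0.489  0.0349]
lock_knob top 0.71 [431. 191.] [ 0.5187 -0.4149]
lock_knob scene 0.66 [274. 188.] [0.4039 0.0962]
6.175 [ 0.6118 -0.11    0.0725] [179.997   0.012  21.987] [-0.0983 -0.3739 -0.4477] [-23.5208  25.1813  39.2106  98.3098 -17.5905  62.8127 -46.849 ]
```

View pics/wrist2.png

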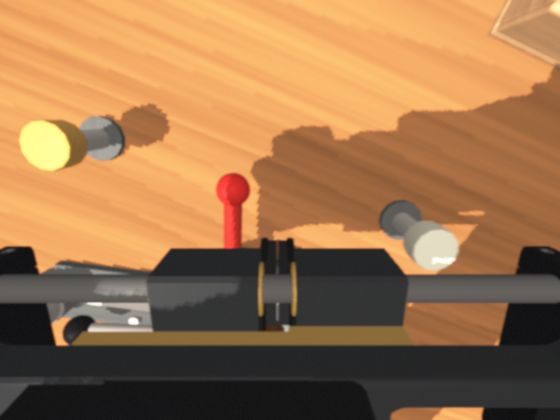

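The wrist picture shows the fingers descending just clockwise of the red spoke (knob at 233,188), with both posts clear. Now I lower and push in an arc, stopping short of the brass post.

```bash
python3 -m creep '0 0 -0.025 0 0;0 0 -0.025 0 0;0 0 0 0 0;-0.002 0.005 0 0 0;-0.002 0.005 0 0 0;-0.0015 0.0075 0 3 0;-0.0015 0.0075 0 5 0;0 0 0 0 0'
python3 -m creep '-0.0025 0.007 0 5 0;-0.003 0.007 0 5 0;-0.004 0.0065 0 5 0;-0.004 0.0065 0 5 0;0 0 0 0 0;0 0 0 0 0'; python3 m.py 3
```

```text
time_s: 7.18
tool_pos: [0.6052, -0.0842, 0.0232]
tool_rot: [180.0, -0.1, 30.1]
force: [0.3, -0.4, 0.0]
grip_width: 0.0006
grasp_force: 0.0
time_s: 7.92
tool_pos: [0.5912, -0.058, 0.0226]
tool_rot: [-180.0, 0.0, 49.9]
force: [0.4, -0.1, 0.7]
grip_width: 0.0003
grasp_force: 0.0
hub top 0.85 [317. 191.] [ 0.5198 -0.1121]
hub scene 0.68 [263. 254.] [ 0.5239 -0.1115]
red_knob wrist 0.9 [253. 214.] [ 0.601  -0.0279]
red_knob top 0.22 [264. 155.] [0.6185 0.0261]
brass_post_top wrist 0.72 [177.  94.] [0.6172 0.0316]
brass_post_top top 0.63 [259. 153.] [0.618  0.0392]
brass_post_top scene 0.75 [324. 232.] [0.6202 0.031 ]
white_post_top top 0.74 [351. 140.] [ 0.6506 -0.2021]
white_post_top scene 0.77 [282. 300.] [ 0.6491 -0.2008]
lock_pivot top 0.31 [139. 140.] [0.6617 0.3592]
lock_pivot scene 0.55 [285. 212.] [0.4854 0.0413]
lock_knob top 0.56 [239. 234.] [0.4082 0.0922]
lock_knob scene 0.42 [275. 186.] [0.4024 0.1052]
8.975 [ 0.5914 -0.058   0.0226] [179.9929   0.0007  49.9935] [-0.4741 -0.6251 -0.5653] [-23.3735  24.1299  31.9055 104.1899 -15.1147  55.9261 -25.172 ]
```

View pics/wrist3.png

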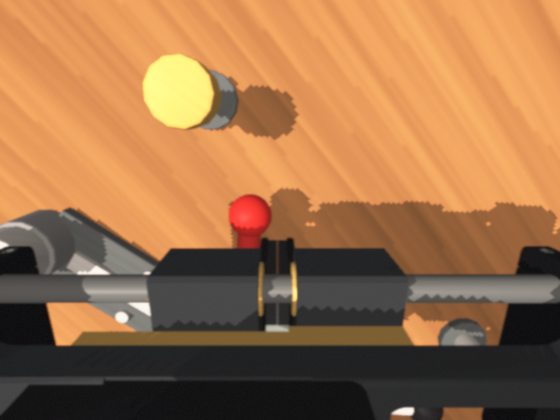

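The picture shows the red knob at (250,215) and the brass cap at (179,91). The spoke is at about 46° and the target is about 56°, so I push another 9–10°.

```bash
python3 -m creep '-0.003 0.004 0 3 0;-0.003 0.004 0 3 0;-0.003 0.0033 0 3 0;-0.001 0.001 0 1 0;0 0 0 0 0;0 0 0 0 0'; python3 m.py 4
```

```text
time_s: 9.72
tool_pos: [0.5815, -0.0461, 0.0226]
tool_rot: [180.0, 0.0, 59.9]
force: [0.2, -2.1, -0.6]
grip_width: 0.0006
grasp_force: 1.0
hub top 0.72 [143. 192.] [0.5207 0.342 ]
hub scene 0.6 [264. 250.] [ 0.5182 -0.101 ]
red_knob wrist 0.97 [251. 217.] [ 0.5846 -0.0156]
brass_post_top wrist 0.89 [255.  96.] [0.6169 0.031 ]
brass_post_top top 0.63 [262. 153.] [0.6177 0.0307]
brass_post_top scene 0.44 [323. 230.] [0.6152 0.0368]
white_post_top top 0.64 [356. 143.] [ 0.6438 -0.2142]
white_post_top scene 0.66 [281. 299.] [ 0.6472 -0.2012]
lock_pivot wrist 0.67 [ 30. 226.] [0.4836 0.037 ]
lock_knob top 0.65 [236. 233.] [0.4106 0.0989]
lock_knob scene 0.38 [274. 185.] [0.3998 0.1047]
10.775 [ 0.5814 -0.0457  0.0226] [179.9964   0.0048  59.9907] [ 0.9011 -1.6994 -0.2252] [-23.2861  22.515   29.9679 105.7388 -13.4534  55.2569 -17.4902]
```

View pics/wrist4.png

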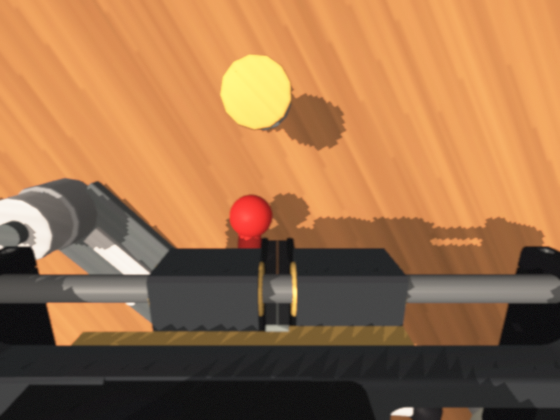

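The picture shows the red knob at (250,217) in line with the brass cap (256,91). The spoke is at about 56° and the target at about 55.8°. I'll back off, lift, and check again from above on the way to the lock.

```bash
python3 -m creep '0.006 -0.004 0 0 0;0.0065 -0.0045 0 0 0;0 0 0.05 0 0;0 0 0.05 0 0;0 0 0.05 0 0;-0.01 0.01 0.03 6 0;-0.025 0.015 0 10 0;0 0 0 0 0'
python3 -m creep '-0.025 0.015 0 10 0;-0.025 0.015 0 10 0;-0.025 0.015 0 10 0;-0.025 0.015 0 10 0;-0.025 0.015 0 10 0;-0.01 0.005 0 10 0;0 0 0 8 0;0 0 0 0 0'; python3 m.py 5
python3 - <<'E'
import cv2
a=cv2.imread('pics/top5.png')[110:260,200:400]; b=cv2.imread('pics/scene5.png')[150:330,190:390]
a=cv2.resize(a,(400,300),interpolation=2);b=cv2.resize(b[:150],(400,300),interpolation=2)
cv2.imwrite('pics/c5.png',cv2.hconcat([a,b]))
E
```

```text
time_s: 11.78
tool_pos: [0.5583, -0.0275, 0.2032]
tool_rot: [-180.0, -0.1, 76.1]
force: [0.7, -0.5, -0.1]
grip_width: 0.0004
grasp_force: 0.0
time_s: 12.78
tool_pos: [0.4243, 0.0507, 0.2026]
tool_rot: [180.0, -0.0, 143.8]
force: [1.5, -0.5, -0.7]
grip_width: 0.0007
grasp_force: 0.0
hub top 0.57 [316. 193.] [ 0.5145 -0.111 ]
hub scene 0.95 [263. 251.] [ 0.5173 -0.1029]
red_knob top 0.58 [280. 169.] [ 0.5794 -0.0163]
red_knob scene 0.78 [301. 242.] [ 0.5829 -0.0184]
brass_post_top wrist 0.71 [549.  91.] [0.4931 0.3145]
brass_post_top scene 0.77 [325. 232.] [0.6216 0.0333]
white_post_top wrist 0.51 [299. 240.] [0.4777 0.0409]
white_post_top top 0.69 [354. 140.] [ 0.6509 -0.2105]
white_post_top scene 0.41 [263. 250.] [ 0.5271 -0.1146]
lock_pivot wrist 0.76 [300. 238.] [0.486  0.0389]
lock_pivot top 0.52 [141. 143.] [0.6521 0.3535]
lock_pivot scene 0.48 [283. 214.] [0.4875 0.0301]
lock_knob wrist 0.61 [303. 151.] [0.4074 0.098 ]
lock_knob scene 0.58 [274. 187.] [0.4044 0.0996]
13.825 [0.4239 0.0508 0.2026] [179.9936   0.0034 143.9932] [ 0.8342 -0.1465 -0.9994] [-35.7608 -10.112   22.8683 114.9749   4.0608  74.3871  39.6871]
```

View pics/wrist5.png

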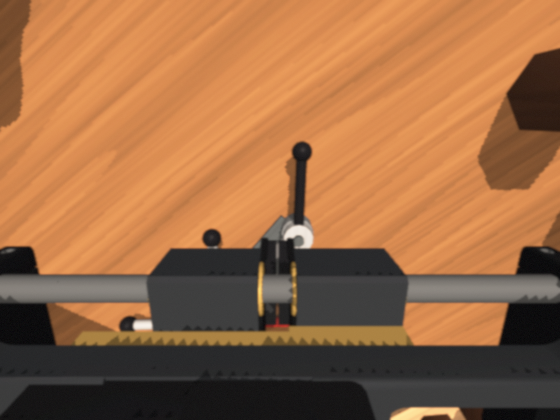

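View pics/c5.png

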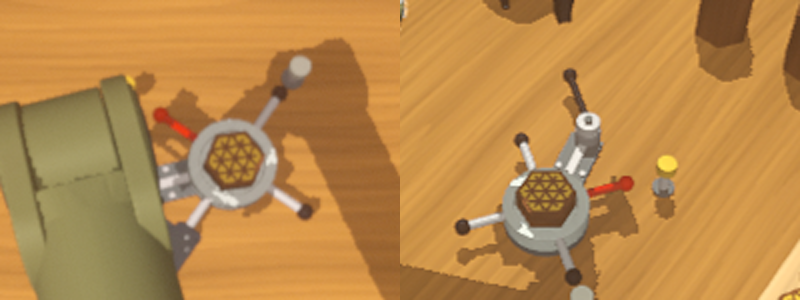

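Both crops show the spoke on the brass post, and the wrist picture shows the fingers beside the lever (boss 298,237; knob 302,151). I'll cross-check the spoke line using opposite knobs.

```bash
python3 - <<'E'
from h import *
for c,r,o,bs in(("top",(280.5,168),(352.5,215.5),None),("scene",(303,242),(221,263.5),(323.5,231.5))):
    p=P(c); a=onz(p,r,.036)[:2]; b=onz(p,o,.036)[:2]; d=a-b; m=(a+b)/2
    t=onz(p,bs,.06)[:2] if bs else np.array([.617,.0315])
    u=d/np.linalg.norm(d); w=t-m
    print(c,a,b,np.linalg.norm(d),m,np.degrees(np.arctan2(d[1],d[0])),t,"y off",u[0]*w[1]-u[1]*w[0])
p=P("wrist")
for xy,z in(((298,237),.05),((302,151),.036)): print(onz(p,xy,z))
E
```

```text
top [ 0.58323225 -0.01716751] [ 0.45546167 -0.2042396 ] 0.22654202424856187 [ 0.51934696 -0.11070356] 55.666852695127716 [0.617  0.0315] y off -0.0004358053122911487
scene [ 0.58596227 -0.01480318] [ 0.45437479 -0.20136873] 0.2283023571723299 [ 0.52016853 -0.10808596] 54.80410997321109 [0.61869039 0.03233294] y off 0.0004230449848946216
[0.47826595 0.04044965 0.05      ]
[0.40576621 0.09725921 0.036     ]
```

The spoke line passes within 1 mm of the brass post. Now I lower beside the lever and push it clockwise.

```bash
python3 -m creep '0 0 -0.05 0 0;0 0 -0.05 0 0;0 0 -0.05 0 0;0 0 -0.03 0 0;0 0 0 0 0;0.0035 0.0045 0 0 0;0.0035 0.0045 0 0 0;0 0 0 0 0'
python3 -m creep '0.003 0.0046 0 -6 0;0.003 0.0046 0 -6 0;0.003 0.0046 0 -6 0;0.003 0.0046 0 -5 0;0.004 0.0028 0 -5 0;0.004 0.0028 0 -5 0;0.004 0.0028 0 -5 0;0.004 0.0028 0 -5 0'; python3 m.py 6 | grep -E "lock|^[0-9]|red"
```

```text
time_s: 14.82
tool_pos: [0.432, 0.0604, 0.0236]
tool_rot: [179.9, 0.1, 144.0]
force: [-0.9, -0.8, 0.3]
grip_width: 0.0004
grasp_force: 0.2
time_s: 15.82
tool_pos: [0.4581, 0.0888, 0.0227]
tool_rot: [-179.9, 0.0, 100.8]
force: [-2.8, -2.3, 0.2]
grip_width: 0.0005
grasp_force: 1.7
red_knob top 0.65 [280. 170.] [ 0.5778 -0.0169]
red_knob scene 0.66 [300. 243.] [ 0.5816 -0.0214]
lock_pivot top 0.42 [262. 205.] [0.4842 0.0328]
lock_pivot scene 0.61 [284. 211.] [0.4814 0.0434]
lock_knob wrist 0.76 [308. 192.] [0.466 0.132]
lock_knob scene 0.71 [142. 310.] [ 0.3887 -0.4171]
16.875 [0.4589 0.0894 0.0226] [179.9989   0.0049 100.9888] [-2.9474 -2.2643  0.8263] [-39.4948   8.3995  26.8077 121.423   -4.845   51.1686   1.0961]
```

The lever is at about 100° as planned, with light contact force. I continue to the stop.

```bash
python3 -m creep '0.0046 0.0014 0 -5 0;0.0046 0.0014 0 -5 0;0.0046 0.0014 0 -5 0;0.003 0.0004 0 -3 0;0.003 0.0003 0 -3 0;0 0 0 0 0'; python3 m.py 7 | grep -E "lock|^[0-9]|red"
```

```text
time_s: 17.62
tool_pos: [0.4775, 0.0949, 0.0223]
tool_rot: [-179.8, 0.0, 80.0]
force: [-4.6, -1.6, 3.2]
grip_width: -0.0002
grasp_force: 2.5
red_knob wrist 0.92 [480. 399.] [ 0.585  -0.0146]
red_knob top 0.77 [278. 166.] [ 0.5892 -0.0111]
red_knob scene 0.74 [302. 242.] [ 0.5843 -0.0157]
lock_pivot top 0.73 [261. 204.] [0.4858 0.0352]
lock_pivot scene 0.6 [286. 211.] [0.4875 0.0453]
lock_knob wrist 0.8 [304. 190.] [0.4987 0.1339]
lock_knob scene 0.56 [306. 195.] [0.4984 0.1305]
18.675 [0.4775 0.0949 0.0223] [-179.8654    0.0059   80.024 ] [-4.7091 -1.0139  2.4995] [-40.9657  11.0702  28.8556 118.8578  -6.8359  51.7445 -18.2818]
```

```bash
python3 -m creep '0.003 0 0 -3 0;0.002 0 0 -2 0;0 0 0 0 0'; python3 -m creep '0.002 0 0 0 0;0.002 0 0 0 0;0 0 0 0 0'; python3 m.py 8 | grep -E "lock_k|^[0-9]|red"
```

```text
time_s: 19.05
tool_pos: [0.4774, 0.096, 0.0213]
tool_rot: [-179.3, 0.1, 75.1]
force: [-16.6, 1.1, 11.2]
grip_width: 0.0005
grasp_force: 8.1
time_s: 19.42
tool_pos: [0.4776, 0.0962, 0.0207]
tool_rot: [-178.8, 0.3, 75.1]
force: [-24.9, 0.8, 16.7]
grip_width: 0.0007
grasp_force: 12.4
red_knob top 0.9 [280. 167.] [ 0.5849 -0.0145]
red_knob scene 0.89 [301. 241.] [ 0.5804 -0.0157]
lock_knob wrist 0.58 [300. 192.] [0.5    0.1331]
lock_knob scene 0.5 [304. 195.] [0.4931 0.1274]
20.475 [0.4776 0.0962 0.0207] [-178.8331    0.2565   75.1455] [-24.6859   0.4814  17.1497] [-41.1281  12.1375  29.3146 118.0076  -7.8101  52.7906 -22.3561]
```

The tool no longer advances and the force has risen to 25 N, so the lever is on its stop. I back off, lift and verify.

```bash
python3 -m creep '-0.008 0 0 0 0;-0.008 0.002 0 0 0;-0.005 0 0 0 0;0 0 0.05 0 0;0 0 0.05 0 0;0 0 0.05 0 0;-0.02 0.06 0.03 0 0;-0.02 0.06 0 0 0'; python3 -m creep '0 0.05 0 0 0;0 0.03 0 0 0;0 0 0 0 0;0 0 0 0 0;0 0 0 0 0'; python3 m.py 9
python3 - <<'E'
import cv2
a=cv2.imread('pics/top9.png')[110:260,200:400]; b=cv2.imread('pics/scene9.png')[150:300,190:390]
cv2.imwrite('pics/c9.png',cv2.hconcat([cv2.resize(i,(400,300),interpolation=2) for i in (a,b)]))
E
```

```text
time_s: 21.48
tool_pos: [0.4314, 0.211, 0.2031]
tool_rot: [179.7, -0.4, 74.8]
force: [0.2, 0.5, 0.1]
grip_width: 0.0008
grasp_force: 0.0
time_s: 22.1
tool_pos: [0.4298, 0.2874, 0.1994]
tool_rot: [180.0, 0.0, 74.8]
force: [-0.7, 0.2, 0.3]
grip_width: 0.0004
grasp_force: 0.0
hub top 0.89 [316. 190.] [ 0.5223 -0.1106]
hub scene 0.9 [261. 253.] [ 0.5189 -0.1124]
red_knob top 0.79 [282. 170.] [ 0.5767 -0.0221]
red_knob scene 0.45 [262. 260.] [ 0.5343 -0.128 ]
brass_post_top wrist 0.83 [488. 358.] [0.6214 0.0298]
brass_post_top top 0.56 [259. 152.] [0.6212 0.04  ]
brass_post_top scene 0.49 [325. 230.] [0.6194 0.0397]
white_post_top top 0.73 [283. 170.] [ 0.5718 -0.0227]
white_post_top scene 0.52 [280. 300.] [ 0.646  -0.2035]
lock_pivot top 0.62 [261. 204.] [0.4866 0.0354]
lock_pivot scene 0.62 [284. 210.] [0.4803 0.0449]
lock_knob top 0.77 [223. 198.] [0.5045 0.1329]
lock_knob scene 0.65 [307. 194.] [0.4984 0.1359]
23.15 [0.4291 0.2892 0.1994] [179.9935  -0.0004  74.9873] [-0.7365 -0.2167  1.0046] [-55.0117   2.7127  18.737  104.2976  -0.9052  73.131  -51.0443]
```

View pics/c9.png

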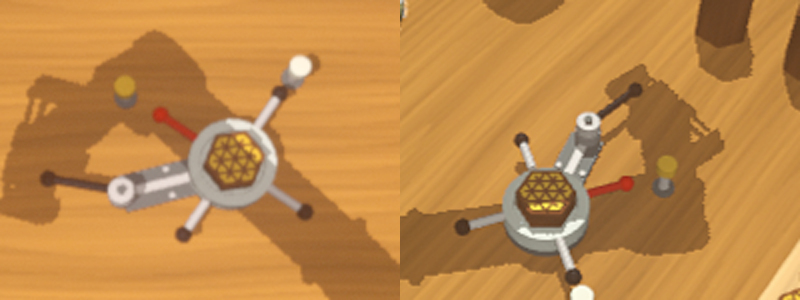

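The red knob is unchanged in the crop (161,115), still in line with the brass cap. The lever is at its stop with its knob at (47,179), and the frame is seated. I'm handing in.

```bash
python3 -c "from cell import ticket; print(ticket.sign_off())"
```

```text
the job is handed in; nothing more can be done
None
```

I handed the job in: the red spoke points at the brass-capped post (about 1 mm off by my camera measurement), the lock lever was then pushed clockwise onto its stop, and I touched neither the frame nor the other things on the bench; the verdict was not shown.

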